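Shut the chip's supply valves in order

TASK

Shut off the lines of the microfluidic chip: with the fingertips, lightly push down the plunger with the wide round head, then the one with the bar-shaped head, then the one with the small round head, each well past the middle of its stroke, where it stays by itself. Leave the square-headed vent valve up. Press gently, and grip or lift nothing: the valves and the vials and glassware around them must stay standing where they are.

Things in the scene. Friction and masses are not known exactly. Their poses are not given: they have to be found in the camera images.
- valve_wide: the main supply valve: a loose aluminium block 70 x 70 x 40 mm on a rubber foot, about 0.7 kg, standing free on the bench, with one black plunger on a thin steel stem rising from the middle of its top. The head of this plunger is a flat round disc 60 mm across. The four valves are of the same materials and differ only in the head. Origin: centre of the block's underside; z up. Two thin pipe fittings stick out 15 mm from its +y and -y faces.
- plunger_wide (a joint): how far that plunger is pushed down, in m: 0 fully up (start), 0.012 at the end of its stroke. It moves straight down, needs about 3 N, has no spring and no click, and stays at whatever depth it is left. At the end of the stroke a sprung buffer starts to yield at 6 N and gives up to 8 mm more, reaching 14 N, then stops hard; on release the buffer springs back and the plunger stays down. The line is shut from 0.007 on.
- head_wide (a point): centre of the top face of that plunger's head (a flat round disc 60 mm across, 10 mm thick, flat on top), 75 mm above the bench when up, 63 mm at the end of the stroke, 55 mm with the buffer fully squeezed; it moves with the plunger.
- valve_bar: the branch valve: a loose aluminium block 70 x 70 x 40 mm on a rubber foot, about 0.7 kg, standing free on the bench, with one black plunger on a thin steel stem rising from the middle of its top. The head of this plunger is a straight bar 70 mm long (along the valve's y axis) and 16 mm wide. The four valves are of the same materials and differ only in the head. Origin: centre of the block's underside; z up. Two thin pipe fittings stick out 15 mm from its +y and -y faces.
- plunger_bar (a joint): how far that plunger is pushed down, in m: 0 fully up (start), 0.012 at the end of its stroke. It moves straight down, needs about 3 N, has no spring and no click, and stays at whatever depth it is left. At the end of the stroke a sprung buffer starts to yield at 6 N and gives up to 8 mm more, reaching 14 N, then stops hard; on release the buffer springs back and the plunger stays down. The line is shut from 0.007 on.
- head_bar (a point): centre of the top face of that plunger's head (a straight bar 70 mm long (along the valve's y axis) and 16 mm wide, 10 mm thick, flat on top), 75 mm above the bench when up, 63 mm at the end of the stroke, 55 mm with the buffer fully squeezed; it moves with the plunger.
- valve_small: the sample valve: a loose aluminium block 70 x 70 x 40 mm on a rubber foot, about 0.7 kg, standing free on the bench, with one black plunger on a thin steel stem rising from the middle of its top. The head of this plunger is a small round button 22 mm across. The four valves are of the same materials and differ only in the head. Origin: centre of the block's underside; z up. Two thin pipe fittings stick out 15 mm from its +y and -y faces.
- plunger_small (a joint): how far that plunger is pushed down, in m: 0 fully up (start), 0.012 at the end of its stroke. It moves straight down, needs about 3 N, has no spring and no click, and stays at whatever depth it is left. At the end of the stroke a sprung buffer starts to yield at 6 N and gives up to 8 mm more, reaching 14 N, then stops hard; on release the buffer springs back and the plunger stays down. The line is shut from 0.007 on.
- head_small (a point): centre of the top face of that plunger's head (a small round button 22 mm across, 10 mm thick, flat on top), 75 mm above the bench when up, 63 mm at the end of the stroke, 55 mm with the buffer fully squeezed; it moves with the plunger.
- valve_square: the vent valve, which stays up: a loose aluminium block 70 x 70 x 40 mm on a rubber foot, about 0.7 kg, standing free on the bench, with one black plunger on a thin steel stem rising from the middle of its top. The head of this plunger is a flat square plate 40 x 40 mm. The four valves are of the same materials and differ only in the head. Origin: centre of the block's underside; z up. Two thin pipe fittings stick out 15 mm from its +y and -y faces.
- plunger_square (a joint): how far that plunger is pushed down, in m: 0 fully up (start), 0.012 at the end of its stroke. It moves straight down, needs about 3 N, has no spring and no click, and stays at whatever depth it is left. At the end of the stroke a sprung buffer starts to yield at 6 N and gives up to 8 mm more, reaching 14 N, then stops hard; on release the buffer springs back and the plunger stays down. It must stay up.
- head_square (a point): centre of the top face of that plunger's head (a flat square plate 40 x 40 mm, 10 mm thick, flat on top), 75 mm above the bench when up, 63 mm at the end of the stroke, 55 mm with the buffer fully squeezed; it moves with the plunger.
- vial_near: loose clear vial with blue screw cap, 31 mm across, 62 mm tall, standing among the valves; origin at the centre of its base
- vial_far: a second vial just like it, standing farther from the robot; origin at the centre of its base
- dish: loose clear round dish with lid, 92 mm across, 15 mm high; origin at the centre of its base
- jar: loose jar with white lid, 60 mm across, 85 mm tall, left of the valves; origin at the centre of its base
- tipbox: loose white and grey pipette-tip box, 87 x 122 mm, 63 mm high, right of the valves; origin at the centre of its base
- flask: loose conical glass flask with black stopper, 86 mm across at the base, 145 mm tall, back left; origin at the centre of its base
Mind the look-alikes: they are no part of the job. Leave any red look-alike of the valve_square alone.

How it is judged:
By the outcome, as a careful person would: the job done as asked, in the order asked, and still so for the second after the job is handed in, with the robot touching nothing.
It also fails if it takes over 48 s, if anything falls off the work surface, if the arm or the gripper's body presses on something with over 40 N, if the wrist force passes 120 N, or if a joint passes its speed limit or range.

ROBOT

A 6-joint arm with a two-finger parallel gripper is mounted at the origin on the work surface. World frame = base frame: x ahead of the robot, y to its left, z up, the work surface at z = 0. Lengths are in m, angles in rad, forces in N, time in s.
With the tool pointing down it reaches from about 0.375 to 0.975 m from the base axis. Payload 3.8 kg.
Tool frame: the origin (TCP) lies at the very end of the fingers, on their centre line; the grasp point (between the pads) lies 19 mm behind it; z points along the fingers, y is the line along which they close (so a half turn about z gives the same grasp; the last joint's range is limited). The gripper opens to 85 mm and grips with 20 to 120 N. Pads are 22 mm wide; open, the fingers measure 114 mm over their backs; the gripper's body (76 mm by 85 mm) begins 54 mm behind the grasp point. The pads swing forward as they close: fully open they stand 13 mm farther back than shut.
Start: joints at [1.083, 0.264, 1.604, -0, 1.274, -0.037], TCP at [0.294, 0.608, 0.21] pointing down, gripper open.
Joint ranges: [-2.63, 2.63], [-0.94, 2.18], [0.31, 2.57], [-1.31, 4.45], [0, 2.66], [-2.55, 2.55]. Speed limits (rad/s): [2.57, 2.57, 3.14, 3.14, 3.14, 3.14].

INTERFACE

Orientations are given as a rotation vector (axis times angle).
In Python, from workcell import * gives the robot as it stands.
- The arm moves only by the shell command python3 -m crank 'ROWS' [OPENING] [FORCE]. ROWS is JSON, a list that holds one entry, the list of rows, each a list of 6 numbers: the shift along the tool's x, y, z in cm, then the turn, a rotation vector about the tool's x, y, z in rad. In form: [[[dx, dy, dz, ax, ay, az], ...]]. A call has 1 to 8 rows; each row shifts and turns the commanded pose from where the row before left it, along the tool's axes as they then stand; what a row does not reach is not made up. A row lasts 1/12 s, in which the tool goes at most 41.7 mm and 7.16 degrees, less where a joint would pass 70% of its speed; a pose out of reach is approached as far as the arm can. A call with a gripper value outside its range is refused whole. OPENING is the finger opening in cm, from 0 to 8.54, set as the call begins (- or left out, the last holds). The fingers move at their own pace and stop on an object; FORCE is the grip in N (left out, the last holds). Time passes only in rows, so rows that do not move let the fingers close. It gives the time, the measured TCP pose, the force, the opening and the grip force at its end, in the units of the state.
- read_state(): the state, without advancing time (a new reading comes with each control period).
- read_camera(name): name is "scene" or "top" or "wrist"; returns the picture (384x512x3 uint8, blue, green, red); there is no depth.
- camera_model(name): a dict with "camera_matrix" (3x3 intrinsics, pixels), "R" (3x3) and "t" (3): a world point X has camera coordinates R X + t. Camera axes: x right, y down, z forward; pixel columns grow to the right and rows downward; lengths in m; the calibration is good to about 2 mm. A picture is of the moment at which its call begins: read the wrist's pose just before it. camera_model takes no time and is no camera call; for the wrist camera it gives the pose at the moment of the call.
- finish_job(): hands the job in; it is judged then, once.
The state is a dict: "time": time; "q": joint angles; "joint_vel": joint speeds; "joint_torque": joint torques, N m; "tool_pos": TCP position; "tcp_rot": TCP orientation; "wrist_force": force on the tool from outside, world axes, zero at the start; "torque": the same for the moment, N m; "width": opening from 0.0 (shut) to 1.0 (fully open); "grip_force": force on a finger pad.
Only numpy, scipy, OpenCV 4.12 (cv2) and the standard library are available. Lean on these libraries where they do the work, as an engineer would, in place of code of your own. Each camera call takes 0.05 s, during which the arm holds its last target. There are 200 camera calls.

## Working session

There is one attempt and no reset: what is moved stays moved. The work goes in short steps, Python scripts to look and compute and a shell command to move; the robot and the scene stay as the last step left them, time stands still between calls to the robot, and variables do not carry over. Pictures are saved under pics/ and viewed, at most 13 in all, crops included, and the job is handed in when it is done.

```bash
mkdir -p pics
python3 - <<'E'
from workcell import *
import cv2
for n in("scene","top"):
    cv2.imwrite(f"pics/{n}0.png",read_camera(n))
    m=camera_model(n);print(n,m)
s=read_state();print(s["tool_pos"],s["tcp_rot"],s["time"])
E
```

```text
scene {'camera_matrix': array([[441.83410954,   0.        , 254.13016471],
       [  0.        , 441.83410954, 187.76360729],
       [  0.        ,   0.        ,   1.        ]]), 'R': array([[ 0.82764167,  0.56110717, -0.01296207],
       [ 0.42542035, -0.64223107, -0.63761805],
       [-0.36609671,  0.52220494, -0.7702436 ]]), 't': array([-0.50374176, -0.15863063,  1.4468333 ])}
top {'camera_matrix': array([[389.17258674,   0.        , 257.92406843],
       [  0.        , 389.17258674, 189.02358726],
       [  0.        ,   0.        ,   1.        ]]), 'R': array([[-0.00347331, -0.9999491 ,  0.00947275],
       [-0.9873499 ,  0.00192761, -0.1585448 ],
       [ 0.15851847, -0.0099036 , -0.98730634]]), 't': array([0.04209919, 0.57554606, 0.97180316])}
[0.29373609 0.60693581 0.20885449] [-0.70197097 -3.06160205  0.00315868] 0.1
```

View pics/top0.png

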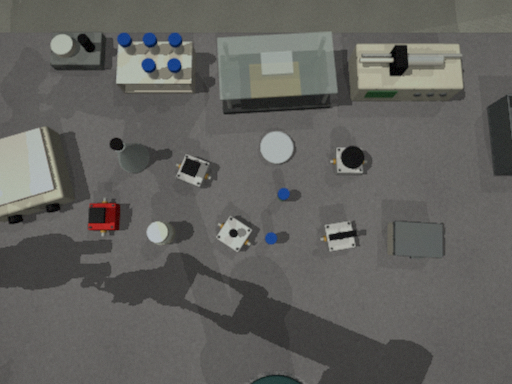

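View pics/scene0.png

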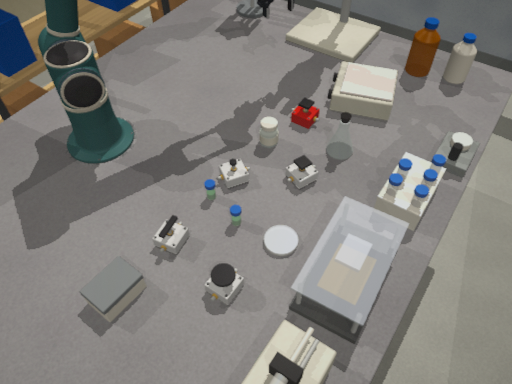

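The top view shows the candidates: the wide disc at (352,157), the bar at (341,236), the small round head at (234,233) and the square vent at (191,168). The red look-alike is at (103,215). I choose wide, then bar, then small, and check them in one close crop while measuring.

```bash
cat > h.py <<'E'
from workcell import *
import cv2, numpy as np
def ray(name,uv,z,m=None):
    m=m or camera_model(name);R,t,K=m["R"],m["t"],m["camera_matrix"]
    d=R.T@np.linalg.solve(K,[uv[0],uv[1],1.]);c=-R.T@t
    return c+d*(z-c[2])/d[2]
def blob(im,uv,r=22,th=40,near=None):
    u,v=uv;c=im[v-r:v+r,u-r:u+r].max(2)
    m=(c<th).astype(np.uint8)
    n,l,s,ce=cv2.connectedComponentsWithStats(m)
    i=min((k for k in range(1,n) if s[k,4]>15),key=lambda k:np.hypot(*(ce[k]-r)))
    pts=cv2.findContours((l==i).astype(np.uint8),0,1)[0][0]
    return ce[i]+[u-r,v-r],s[i,4],cv2.minAreaRect(pts+np.array([u-r,v-r]))
E
python3 - <<'E'
from h import *
T=cv2.imread("pics/top0.png");S=cv2.imread("pics/scene0.png")
P={"wide":((352,157),(223,275)),"bar":((341,236),(169,227)),"small":((234,233),(233,163)),"square":((191,168),(303,163))}
row=[]
for k,(a,b) in P.items():
    for n,im,uv in(("top",T,a),("scene",S,b)):
        try:
            c,ar,rect=blob(im,uv);p=ray(n,c,.075)
            B=cv2.boxPoints(rect);W=np.array([ray(n,q,.075)[:2] for q in B])
            print(k,n,c.round(1),ar,p.round(4),"sides",np.linalg.norm(np.diff(W,axis=0),axis=1)[:2].round(3), (W[1]-W[0]).round(3))
        except Exception as e: print(k,n,e)
    row.append(np.vstack([cv2.resize(im[v-25:v+25,u-25:u+25],(200,200),interpolation=2) for im,(u,v) in((T,a),(S,b))]))
cv2.imwrite("pics/crop.png",np.hstack(row))
for n,uv in(("vial_near",(271,239)),("vial_far",(283,194))):print(n,ray("top",uv,.062).round(3))
E
```

```text
wide top [352.4 156.9] 373 [ 0.6544 -0.2031  0.075 ] sides [0.055 0.053] [ 0.039 -0.039]
wide scene min() iterable argument is empty
bar top [342.7 234.8] 137 [ 0.4547 -0.1704  0.075 ] sides [0.066 0.014] [ 0.012 -0.065]
bar scene min() iterable argument is empty
small top [233.2 232.8] 40 [0.4607 0.1029 0.075 ] sides [0.015 0.015] [-0.    -0.015]
small scene min() iterable argument is empty
square top [190.4 167.1] 208 [0.6281 0.2132 0.075 ] sides [0.037 0.038] [ 0.035 -0.013]
square scene min() iterable argument is empty
vial_near [0.445 0.008 0.062]
vial_far [ 0.56  -0.024  0.062]
```

View pics/crop.png

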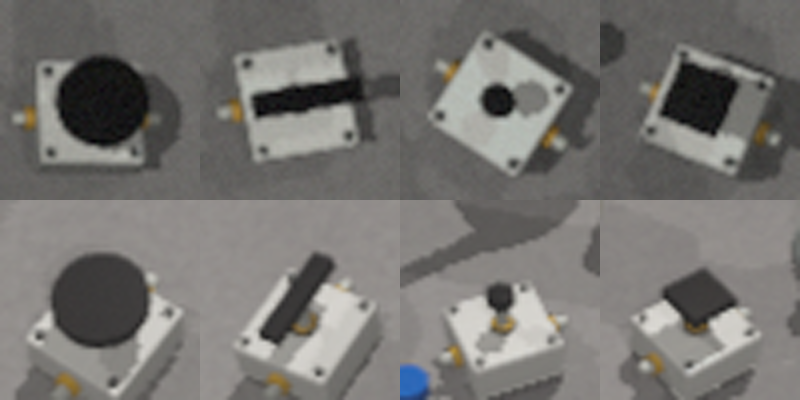

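The crop confirms the choice (left to right): wide disc, bar, small button and square. All sizes and heights fit. I'll cross-check with the scene view and work out the first move.

```bash
cat >> h.py <<'E'
from scipy.spatial.transform import Rotation as Ro
def go(tgt):
    s=read_state();R=Ro.from_rotvec(s["tcp_rot"])
    d=(R.inv().apply(np.array(tgt)-s["tool_pos"])*100)
    print("pos",s["tool_pos"].round(4),"to go cm",d.round(2),"rotvec",np.round(s["tcp_rot"],3),"F",np.round(s["wrist_force"],2),"t",s["time"],"w",s["width"])
E
python3 - <<'E'
from h import *
S=cv2.imread("pics/scene0.png")
for k,b in dict(wide=(223,275),bar=(169,227),small=(233,163),square=(303,163)).items():
    c,ar,r=blob(S,b,18,th=75);print(k,c.round(1),ar,ray("scene",c,.075).round(4))
go([.654,-.203,.13])
E
```

```text
wide [222.6 274.8] 439 [ 0.6588 -0.2045  0.075 ]
bar [167.8 226.3] 139 [ 0.4588 -0.1713  0.075 ]
small [232.5 162. ] 33 [0.4653 0.1024 0.075 ]
square [302.1 162.2] 146 [0.6327 0.2117 0.075 ]
pos [0.2937 0.6069 0.2089] to go cm [-67.71 -57.19   8.  ] rotvec [-7.020e-01 -3.062e+00  3.000e-03] F [-0.69  0.43 -0.36] t 0.1 w 1.0013846527444452
```

```bash
python3 -m crank '[[[-2.8,-2.4,0,0,0,0],[-2.8,-2.4,0,0,0,0],[-2.8,-2.4,0,0,0,0],[-2.8,-2.4,0,0,0,0],[-2.8,-2.4,0,0,0,0],[-2.8,-2.4,0,0,0,0],[-2.8,-2.4,0,0,0,0],[-2.8,-2.4,0,0,0,0]]]' 0 20
python3 -m crank '[[[-2.8,-2.4,0,0,0,0],[-2.8,-2.4,0,0,0,0],[-2.8,-2.4,0,0,0,0],[-2.8,-2.4,0,0,0,0],[-2.8,-2.4,0,0,0,0],[-2.8,-2.4,0,0,0,0],[-2.8,-2.4,0,0,0,0],[-2.8,-2.4,0,0,0,0]]]'
python3 -c "
from h import *
go([.656,-.204,.11])"
```

```text
time: 0.77
tool_pos: [0.4121, 0.3353, 0.2096]
tcp_rot: [-0.702, -3.062, 0.001]
wrist_force: [0.3, -0.1, 0.1]
width: 0.002
grip_force: 0.0
time: 1.43
tool_pos: [0.53, 0.0649, 0.2097]
tcp_rot: [-0.702, -3.062, 0.0]
wrist_force: [0.7, 0.2, -0.6]
width: -0.002
grip_force: 0.0
pos [0.53   0.0649 0.2097] to go cm [-23.06 -18.71   9.97] rotvec [-0.702 -3.062  0.   ] F [ 0.7   0.24 -0.63] t 1.4333 w -0.001862816215209612
```

```bash
python3 -m crank '[[[-3.2,-2.6,0,0,0,0],[-3.2,-2.6,0,0,0,0],[-3.2,-2.6,0.6,0,0,0],[-3.2,-2.6,1.2,0,0,0],[-3.2,-2.6,1.2,0,0,0],[-3.2,-2.6,1.2,0,0,0],[-3.2,-2.6,1.2,0,0,0],[-0.7,-0.5,1.1,0,0,0]]]'
python3 - <<'E'
from h import *
go([.656,-.204,.075])
cv2.imwrite("pics/w1.png",read_camera("wrist")); m=camera_model("wrist");print(m["R"].round(3),m["t"].round(3))
K=m["camera_matrix"]
for p in([.656,-.204,.075],read_state()["tool_pos"]):
    c=K@(m["R"]@np.array(p)+m["t"]);print(c[:2]/c[2])
cv2.imwrite("pics/t1.png",read_camera("top"))
E
```

```text
time: 2.1
tool_pos: [0.6558, -0.2037, 0.1451]
tcp_rot: [0.707, 3.059, -0.004]
wrist_force: [0.2, 0.9, 0.1]
width: 0.002
grip_force: 0.0
pos [ 0.6558 -0.2037  0.1451] to go cm [-0.02 -0.01  7.01] rotvec [ 0.707  3.059 -0.004] F [0.22 0.93 0.09] t 2.1 w 0.001747562956817584
[[ 0.439  0.899 -0.001]
 [ 0.865 -0.422  0.272]
 [ 0.244 -0.12  -0.962]] [-0.106 -0.667  0.13 ]
[253.77829182 201.88843726]
[254.48063618 233.35935596]
```

View pics/w1.png

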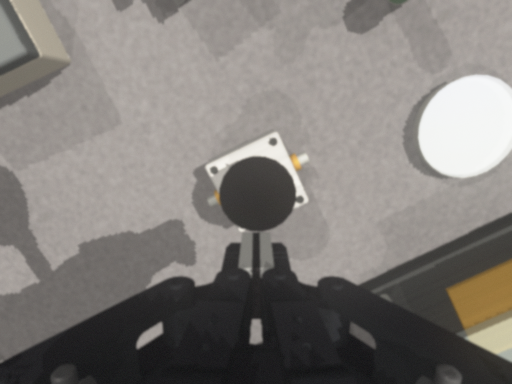

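The wrist view shows the disc at (257,193), about 5 mm from the predicted spot. I'll shift slightly and press gently to z≈0.065.

```bash
python3 -m crank '[[[0.4,0.1,1.0,0,0,0],[0,0,1.5,0,0,0],[0,0,1.5,0,0,0],[0,0,1.2,0,0,0],[0,0,0.8,0,0,0],[0,0,0.5,0,0,0],[0,0,0.2,0,0,0],[0,0,0,0,0,0]]]'
python3 -m crank '[[[0,0,0.15,0,0,0],[0,0,0.15,0,0,0],[0,0,0.15,0,0,0]]]'
python3 -m crank '[[[0,0,0.2,0,0,0],[0,0,0.2,0,0,0],[0,0,0.2,0,0,0],[0,0,0,0,0,0]]]'
```

```text
time: 2.87
tool_pos: [0.6511, -0.1946, 0.0794]
tcp_rot: [-0.701, -3.062, -0.0]
wrist_force: [0.1, -0.1, 1.1]
width: -0.001
grip_force: 0.0
time: 3.12
tool_pos: [0.6519, -0.1954, 0.0758]
tcp_rot: [0.702, 3.061, -0.0]
wrist_force: [0.1, -0.4, 0.6]
width: -0.003
grip_force: 0.0
time: 3.45
tool_pos: [0.6508, -0.1951, 0.0683]
tcp_rot: [-0.702, -3.061, -0.0]
wrist_force: [-0.3, 0.1, -0.6]
width: -0.003
grip_force: 0.0
```

Run:
```python
from h import *
go([.654,-.201,.075]);s=read_state();print(s["joint_torque"])
a=read_camera("wrist");b=read_camera("scene");go([.654,-.201,.075])
m=camera_model("wrist");c=m["camera_matrix"]@(m["R"]@s["tool_pos"]+m["t"]);print(c[:2]/c[2])
cv2.imwrite("pics/p2.png",np.hstack([cv2.resize(a[100:300,150:350],(400,400)),cv2.resize(b[215:315,173:273],(400,400))]))
```

```text
pos [ 0.6508 -0.1951  0.0683] to go cm [-0.55 -0.4  -0.67] rotvec [-0.702 -3.061 -0.   ] F [-0.31  0.1  -0.63] t 3.45 w -0.0029906466368138807
[-8.48249038e-03 -5.48537707e+01 -3.35919034e+01  7.98556442e-06
 -7.75642460e-02  2.37040331e-05]
pos [ 0.6511 -0.1951  0.0687] to go cm [-0.52 -0.4  -0.63] rotvec [-0.702 -3.062 -0.   ] F [ 0.69 -0.18  0.69] t 3.55 w 0.002895097164458292
[254.41081561 232.56299184]
```

View pics/p2.png

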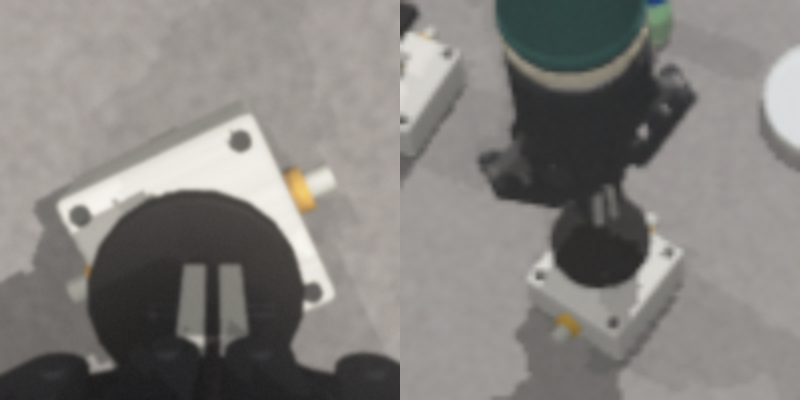

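The tip is on the disc about 1 cm from its centre. That puts the disc centre at about (0.6565,-0.2035), which confirms the first estimate. I'll lift, recentre and press on.

```bash
python3 -m crank '[[[0,0,-0.8,0,0,0],[-0.3,-0.25,0,0,0,0],[-0.35,-0.25,0,0,0,0],[0,0,0,0,0,0],[0,0,0,0,0,0]]]'
python3 -c "
from h import *
go([.6565,-.2035,.064])"
```

```text
time: 3.97
tool_pos: [0.6552, -0.2029, 0.0772]
tcp_rot: [0.703, 3.061, -0.0]
wrist_force: [0.4, 0.2, 0.2]
width: 0.004
grip_force: 0.0
pos [ 0.6552 -0.2029  0.0772] to go cm [-0.14  0.01  1.32] rotvec [ 0.703  3.061 -0.   ] F [0.36 0.21 0.25] t 3.9667 w 0.003772543759921767
```

```bash
python3 -m crank '[[[0,0,0.3,0,0,0],[0,0,0.3,0,0,0],[0,0,0.2,0,0,0],[0,0,0.2,0,0,0]]]'
python3 -m crank '[[[0,0,0.2,0,0,0]]]'
python3 -m crank '[[[0,0,0.15,0,0,0]]]'
python3 -m crank '[[[0,0,0,0,0,0]]]'
```

```text
time: 4.3
tool_pos: [0.6545, -0.2023, 0.0662]
tcp_rot: [-0.702, -3.061, -0.0]
wrist_force: [-0.1, 0.1, 0.4]
width: -0.001
grip_force: 0.0
time: 4.38
tool_pos: [0.6546, -0.2023, 0.0644]
tcp_rot: [-0.702, -3.062, -0.0]
wrist_force: [-0.3, -0.2, -0.7]
width: -0.003
grip_force: 0.0
time: 4.47
tool_pos: [0.6547, -0.2023, 0.063]
tcp_rot: [-0.702, -3.062, -0.0]
wrist_force: [0.3, -0.6, -0.8]
width: 0.002
grip_force: 0.0
time: 4.55
tool_pos: [0.6545, -0.2023, 0.0629]
tcp_rot: [-0.702, -3.061, -0.0]
wrist_force: [0.4, -0.1, -0.5]
width: 0.002
grip_force: 0.0
```

Run:
```python
from h import *
m=camera_model("wrist");a=read_camera("wrist");b=read_camera("scene");t=read_camera("top");f=m["camera_matrix"]
cv2.imwrite("pics/w3.png",a);cv2.imwrite("pics/s3.png",b)
for z in(.075,.063):
    for d in (-.03,.03):
        p=np.array([.656,-.2035,z])+d*m["R"][0];c=f@(m["R"]@p+m["t"]);print(z,(c[:2]/c[2]).round(1))
ms=camera_model("scene")
for z in(.075,.063):
    c=ms["camera_matrix"]@(ms["R"]@[.656,-.2035,z]+ms["t"]);print("scene",c[:2]/c[2])
cv2.imwrite("pics/p3.png",np.hstack([cv2.resize(a[100:300,150:350],(400,400)),cv2.resize(b[225:325,173:273],(400,400),interpolation=2)]))
```

```text
0.075 [195.8 245.9]
0.075 [311.4 245.9]
0.063 [199.7 236.5]
0.063 [307.7 236.5]
scene [221.93822848 273.9227813 ]
scene [222.28643615 276.37961542]
```

View pics/p3.png

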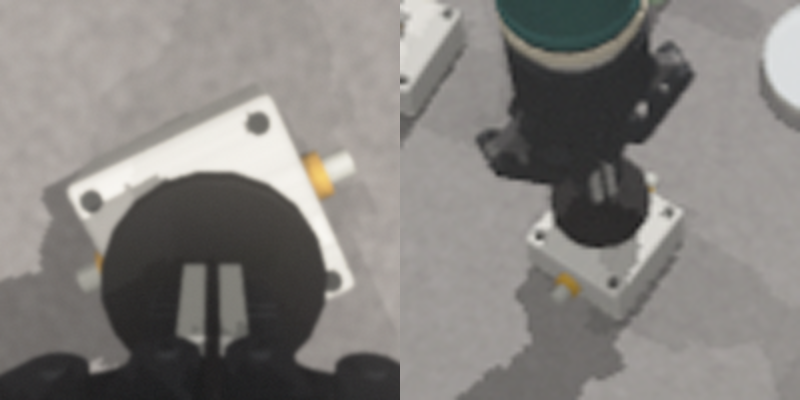

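Run:
```python
from h import *
A=cv2.imread("pics/scene0.png").max(2).astype(int);B=cv2.imread("pics/s3.png").max(2).astype(int)
for c in(216,222,228):print(c,A[278:298,c],B[278:298,c])
for r in(277,281):print(r,A[r,205:242],B[r,205:242])
W=cv2.imread("pics/w3.png").max(2)
print(W[236,190:325:3]);print(W[180:200,258])
go([.6565,-.2035,.055])
```

```text
216 [ 58  60  61  59  61  55  46  99 143 152 152 152 153 152 148 131 131 137
 136 129] [ 46  46  46  45  47  45  44 107 153 162 162 162 163 162 158 139 141 148
 147 138]
222 [ 60  59  60  59  60  61  61  48  43 133 148 148 147 151 153 151 150 150
 147 130] [ 46  47  49  47  48  46  46  46  44 143 157 157 157 162 163 162 160 161
 156 139]
228 [ 63  60  62  63  62  56  44  64 122 135 134 135 135 134 135 136 136 158
 189 175] [ 43  45  45  46  45  45  46  69 131 144 146 146 144 144 144 145 145 144
 152 145]
277 [146 147 144 141 148 140  78  58  58  59  58  60  60  60  60  60  60  62
  61  61  63  63  63  62  63  63  62  64  63  69 155 205 206 191 135 117
 164] [155 156 154 152 158 150  84  61  62  57  46  47  46  46  45  47  45  43
  45  42  45  45  45  47  51  49  50  56  64  72 166 216 218 201 145 128
 175]
281 [143 167 199 209 211 195 134  75  54  60  58  59  60  59  59  60  60  59
  61  61  61  61  62  63  62  61  58  49 137 196 206 206 207 207 205 186
 148] [153 178 210 220 221 206 144  79  47  47  46  45  47  47  44  47  45  47
  46  46  46  46  46  46  45  46  45  45 147 207 217 217 218 219 216 198
 158]
[145 158 165 152  60  58  60  56  56  54  55  50  50  47  47  45  45  87
 129 130 128  72  46  88 128 129 129  76  52  55  55  56  56  58  58  59
  62  62  62  61  63  93 118 192 235]
[241 241 241 241 231 191 128  83  74  77  80  81  80  74  74  75  73  72
  73  71]
pos [ 0.655  -0.2025  0.0636] to go cm [-0.18 -0.02  0.86] rotvec [ 0.702  3.062 -0.   ] F [ 0.15  0.13 -0.09] t 4.7 w -0.001099093862742331
```

The disc edges haven't moved at all, so the tip isn't touching yet and the real tip sits higher than reported. I'll go on down in small steps and watch the force.

```bash
for i in 1; do python3 -m crank '[[[-0.1,0,0.2,0,0,0],[0,0,0.1,0,0,0]]]'|sed -n 2,4p; done
python3 -m crank '[[[0,0,0.2,0,0,0]]]'|sed -n 2,4p
python3 -m crank '[[[0,0,0.2,0,0,0]]]'|sed -n 2,4p
python3 -m crank '[[[0,0,0.2,0,0,0]]]'|sed -n 2,4p
python3 -c "
from h import *
cv2.imwrite('pics/s4.png',read_camera('scene'))
B=cv2.imread('pics/s4.png').max(2)
for c in(216,222,228):print(c,B[278:298,c])"
```

```text
tool_pos: [0.6561, -0.203, 0.0606]
tcp_rot: [0.702, 3.062, -0.0]
wrist_force: [-0.3, 0.2, 0.1]
tool_pos: [0.6561, -0.203, 0.0586]
tcp_rot: [0.702, 3.062, -0.0]
wrist_force: [0.1, -0.4, 0.4]
tool_pos: [0.6559, -0.2029, 0.0564]
tcp_rot: [0.702, 3.062, -0.0]
wrist_force: [-0.5, -0.0, 0.1]
tool_pos: [0.6557, -0.2029, 0.0542]
tcp_rot: [-0.702, -3.062, 0.0]
wrist_force: [-0.8, 0.4, -0.2]
216 [ 47  47  47  46  46  47  44 107 153 163 162 163 163 163 158 139 139 147
 146 138]
222 [ 56  46  46  44  47  46  45  44  44 143 158 156 157 162 163 161 161 161
 156 138]
228 [ 43  46  45  44  43  45  43  70 131 143 145 146 144 144 145 145 145 145
 152 145]
```

Run:
```python
from h import *
t=read_camera("top");b=cv2.imread("pics/s4.png")
for n in("top","scene"):
    m=camera_model(n);c=m["camera_matrix"]@(m["R"]@read_state()["tool_pos"]+m["t"]);print(n,c[:2]/c[2])
cv2.imwrite("pics/p4.png",np.hstack([cv2.resize(t[115:195,312:392],(400,400),interpolation=2),cv2.resize(b[235:305,190:260],(400,400),interpolation=2)]))
```

```text
top [350.31577555 158.3624796 ]
scene [222.56179239 277.90447953]
```

View pics/p4.png

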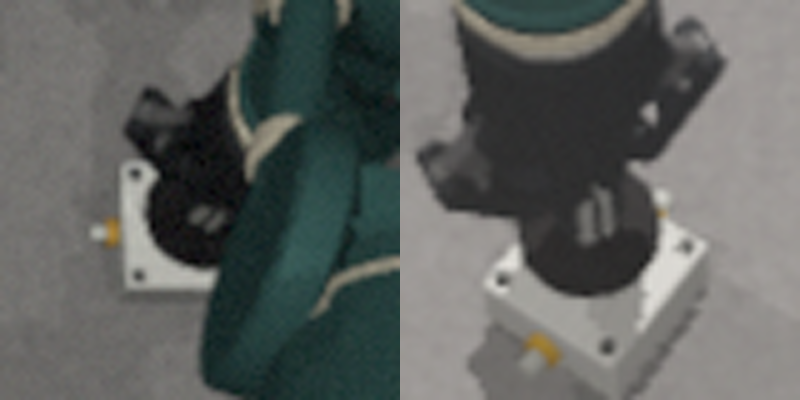

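In the scene view the tip is at about (224.5,278), drawn over the disc, and the disc is unmoved and unloaded. So the tip is still above it. I'll continue down in guarded steps.

```bash
cat > edge.py <<'E'
from h import *
B=read_camera('scene').max(2)
print([B[278:298,c][5:13].tolist() for c in(216,222,228)]);print(read_state()["tool_pos"],read_state()["joint_torque"].round(2) if hasattr(read_state()["joint_torque"],"round") else read_state()["joint_torque"])
E
python3 -m crank '[[[0,0,0.2,0,0,0]]]'|sed -n 2,4p
python3 -m crank '[[[0,0,0.2,0,0,0]]]'|sed -n 2,4p
python3 edge.py
python3 - <<'E'
from h import *
def tri(a,b):
    A=[];y=[]
    for n,uv in(("top",a),("scene",b)):
        m=camera_model(n);P=m["camera_matrix"]@np.c_[m["R"],m["t"]]
        A+= [uv[0]*P[2]-P[0],uv[1]*P[2]-P[1]]
    A=np.array(A);return np.linalg.lstsq(A[:,:3],-A[:,3],rcond=None)[0]
print("tip",tri((353,160),(224.5,278)),"disc",tri((352.4,156.9),(222.6,274.8)),"bar",tri((342.7,234.8),(167.8,226.3)),"small",tri((233.2,232.8),(232.5,162)),"sq",tri((190.4,167.1),(302.1,162.2)))
E
```

```text
tool_pos: [0.6559, -0.2029, 0.0529]
tcp_rot: [0.702, 3.062, -0.0]
wrist_force: [-1.3, -0.1, 3.9]
tool_pos: [0.6559, -0.2029, 0.051]
tcp_rot: [0.702, 3.062, -0.0]
wrist_force: [-2.2, 0.3, 2.8]
[[46, 45, 59, 139, 160, 163, 162, 163], [45, 46, 44, 43, 82, 135, 144, 155], [43, 43, 44, 104, 138, 145, 145, 145]]
[ 0.65583899 -0.20293745  0.05043256] [ 2.000e-02 -5.488e+01 -3.211e+01  0.000e+00  1.000e-01 -0.000e+00]
tip [ 0.65607013 -0.20471874  0.0555168 ] disc [ 0.65633664 -0.20339835  0.07066531] bar [ 0.4558517  -0.17033553  0.07144488] small [0.46200424 0.1042008  0.07097048] sq [0.63006168 0.21494863 0.07027579]
```

Contact came at a reported z of about 0.0535, with 3–4 N, and the head is moving. I'll push to about 10 mm of stroke (z≈0.0435).

```bash
python3 -m crank '[[[0,0,0.2,0,0,0]]]'|sed -n 2,4p
python3 -m crank '[[[0,0,0.2,0,0,0]]]'|sed -n 2,4p
python3 -m crank '[[[0,0,0.15,0,0,0]]]'|sed -n 2,4p
python3 -m crank '[[[0,0,0.1,0,0,0]]]'|sed -n 2,4p
python3 -m crank '[[[0,0,0.1,0,0,0]]]'|sed -n 2,4p
python3 edge.py
```

```text
tool_pos: [0.656, -0.2029, 0.049]
tcp_rot: [0.702, 3.062, -0.0]
wrist_force: [-1.2, 0.4, 3.3]
tool_pos: [0.656, -0.203, 0.0468]
tcp_rot: [0.702, 3.062, -0.0]
wrist_force: [-1.1, -0.1, 3.0]
tool_pos: [0.6559, -0.203, 0.045]
tcp_rot: [0.702, 3.062, -0.0]
wrist_force: [-1.7, 1.0, 3.2]
tool_pos: [0.6559, -0.203, 0.0439]
tcp_rot: [0.702, 3.062, -0.0]
wrist_force: [-0.8, 0.6, 2.8]
tool_pos: [0.6559, -0.203, 0.043]
tcp_rot: [0.702, 3.062, -0.0]
wrist_force: [-0.5, 0.1, 2.2]
[[44, 46, 46, 42, 104, 153, 163, 163], [45, 46, 46, 44, 45, 44, 121, 143], [44, 45, 44, 43, 61, 132, 145, 144]]
[ 0.6559005  -0.20295508  0.04275605] [ 1.000e-02 -5.435e+01 -3.140e+01  0.000e+00  7.000e-02 -0.000e+00]
```

The edge shifted about 2.15 px, so the plunger is about 10.5 mm down and shut. Next I lift and move to the bar.

```bash
python3 -m crank '[[[0,0,-0.5,0,0,0],[0,0,-1.0,0,0,0],[0,0,-2.0,0,0,0],[0,0,-2.0,0,0,0],[0,0,0,0,0,0]]]'
python3 edge.py
python3 -c "
from h import *
go([.456,-.171,.09])"
```

```text
time: 6.32
tool_pos: [0.6592, -0.2041, 0.1038]
tcp_rot: [0.7, 3.054, -0.001]
wrist_force: [1.1, -0.7, 1.2]
width: 0.001
grip_force: 0.0
[[63, 63, 55, 46, 104, 153, 162, 163], [64, 63, 65, 65, 53, 44, 122, 142], [67, 67, 63, 51, 62, 132, 146, 145]]
[ 0.65843706 -0.20380255  0.10195646] [ 3.000e-02 -5.428e+01 -3.390e+01  0.000e+00  1.800e-01 -0.000e+00]
pos [ 0.6584 -0.2038  0.102 ] to go cm [19.66 -5.87  1.06] rotvec [ 7.010e-01  3.056e+00 -1.000e-03] F [ 0.19  0.95 -0.47] t 6.3667 w 0.002411781921177045
```

```bash
python3 -m crank '[[[2.0,-0.6,0,0,0,0],[3.2,-0.95,0,0,0,0],[3.2,-0.95,0,0,0,0],[3.2,-0.95,0,0,0,0],[3.2,-0.95,0,0,0,0],[2.8,-0.85,0,0,0,0],[1.8,-0.55,0,0,0,0],[0,0,0,0,0,0]]]'
python3 -m crank '[[[0,0,0.5,0,0,0],[0,0,0.5,0,0,0],[0,0,0,0,0,0],[0,0,0,0,0,0]]]'
python3 -c "
from h import *
go([.456,-.171,.055])"
```

```text
time: 7.03
tool_pos: [0.4508, -0.169, 0.0962]
tcp_rot: [-0.702, -3.057, -0.001]
wrist_force: [-0.1, 0.9, 0.6]
width: -0.002
grip_force: 0.0
time: 7.37
tool_pos: [0.4565, -0.1706, 0.0873]
tcp_rot: [-0.701, -3.061, -0.0]
wrist_force: [0.1, -0.0, 0.3]
width: 0.0
grip_force: 0.0
pos [ 0.4565 -0.1706  0.0873] to go cm [ 0.02 -0.05  3.23] rotvec [-0.701 -3.061 -0.   ] F [ 0.08 -0.01  0.25] t 7.3667 w 0.00037247668955301837
```

```bash
python3 -m crank '[[[0,0,0.8,0,0,0],[0,0,0.8,0,0,0],[0,0,0.8,0,0,0],[0,0,0.4,0,0,0],[0,0,0.1,0,0,0],[0,0,0,0,0,0]]]'|sed -n 2,4p
python3 -m crank '[[[0,0,0.2,0,0,0]]]'|sed -n 2,4p
python3 -m crank '[[[0,0,0.2,0,0,0]]]'|sed -n 2,4p
python3 -m crank '[[[0,0,0.2,0,0,0]]]'|sed -n 2,4p
python3 - <<'E'
from h import *
a=read_camera("wrist");b=read_camera("scene");cv2.imwrite("pics/s5.png",b)
cv2.imwrite("pics/p5.png",np.hstack([cv2.resize(a[130:330,150:350],(400,400)),cv2.resize(b[190:260,135:205],(400,400),interpolation=2)]))
E
```

```text
tool_pos: [0.4553, -0.1703, 0.0581]
tcp_rot: [-0.702, -3.061, -0.0]
wrist_force: [0.6, 0.6, 0.3]
tool_pos: [0.4564, -0.1708, 0.0573]
tcp_rot: [0.702, 3.061, -0.0]
wrist_force: [0.1, -0.4, 0.4]
tool_pos: [0.4564, -0.1708, 0.0553]
tcp_rot: [0.702, 3.061, -0.0]
wrist_force: [0.5, 0.2, 0.4]
tool_pos: [0.4563, -0.1708, 0.0533]
tcp_rot: [0.702, 3.061, -0.0]
wrist_force: [-0.4, 0.7, 3.5]
```

View pics/p5.png

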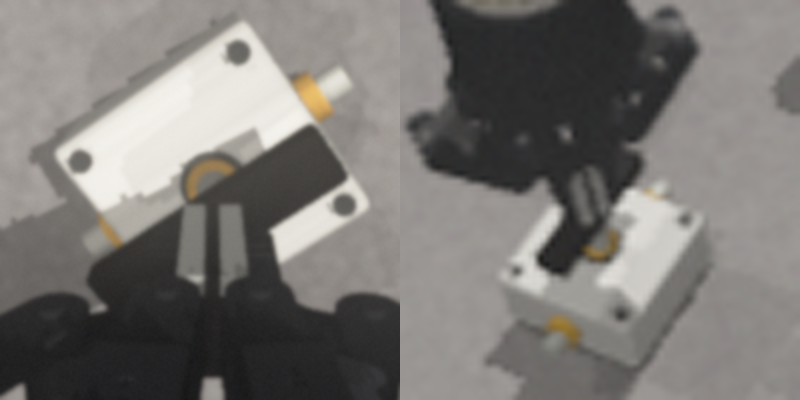

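The fingers are on the bar, with the wrist-crop tip at (213,205) over the bar near the stem. Contact came at the same height as before. I'll push on.

```bash
python3 -m crank '[[[0,0,0.2,0,0,0]]]'|sed -n 2,4p
python3 -m crank '[[[0,0,0.2,0,0,0]]]'|sed -n 2,4p
python3 -m crank '[[[0,0,0.2,0,0,0]]]'|sed -n 2,4p
python3 -m crank '[[[0,0,0.2,0,0,0]]]'|sed -n 2,4p
python3 -m crank '[[[0,0,0.2,0,0,0],[0,0,0.05,0,0,0]]]'|sed -n 2,4p
python3 -m crank '[[[0,0,-0.5,0,0,0],[0,0,-1.0,0,0,0],[0,0,-2.0,0,0,0],[0,0,-1.5,0,0,0],[0,0,0,0,0,0],[0,0,0,0,0,0]]]'|sed -n 2,4p
python3 -c "
from h import *
go([.462,.103,.09])"
```

```text
tool_pos: [0.4562, -0.1707, 0.0516]
tcp_rot: [0.702, 3.062, -0.0]
wrist_force: [-1.1, 0.4, 2.4]
tool_pos: [0.4562, -0.1707, 0.0494]
tcp_rot: [0.702, 3.062, -0.0]
wrist_force: [-0.8, 0.3, 3.3]
tool_pos: [0.4562, -0.1707, 0.0472]
tcp_rot: [0.702, 3.061, -0.0]
wrist_force: [-0.2, 0.8, 3.3]
tool_pos: [0.4562, -0.1707, 0.0451]
tcp_rot: [0.702, 3.061, -0.0]
wrist_force: [0.2, 0.2, 3.8]
tool_pos: [0.4561, -0.1707, 0.0423]
tcp_rot: [0.702, 3.062, -0.0]
wrist_force: [0.1, -0.1, 3.1]
tool_pos: [0.457, -0.171, 0.0939]
tcp_rot: [0.701, 3.059, -0.001]
wrist_force: [0.6, -0.1, 0.4]
pos [ 0.457  -0.171   0.0939] to go cm [11.49 24.89  0.35] rotvec [ 7.010e-01  3.059e+00 -1.000e-03] F [ 0.57 -0.06  0.37] t 9.2167 w -0.003145530940115195
```

```bash
python3 -m crank '[[[1.2,2.6,0,0,0,0],[1.7,3.7,0,0,0,0],[1.7,3.7,0,0,0,0],[1.7,3.7,0,0,0,0],[1.7,3.7,0,0,0,0],[1.7,3.7,0,0,0,0],[1.2,2.6,0,0,0,0],[0.6,1.2,0,0,0,0]]]'|sed -n 2,4p
python3 -m crank '[[[0,0,0.5,0,0,0],[0,0,0.5,0,0,0],[0,0,0,0,0,0],[0,0,0,0,0,0]]]'|sed -n 2,4p
python3 - <<'E'
from h import *
go([.462,.103,.055])
m=camera_model("wrist");a=read_camera("wrist")
for p in([.462,.103,.075],read_state()["tool_pos"]):
    c=m["camera_matrix"]@(m["R"]@np.array(p)+m["t"]);print(c[:2]/c[2])
cv2.imwrite("pics/w6.png",a[100:340,130:380])
E
```

```text
tool_pos: [0.4596, 0.1068, 0.0914]
tcp_rot: [-0.697, -3.061, -0.001]
wrist_force: [-0.4, -0.0, -0.3]
tool_pos: [0.4598, 0.1025, 0.0812]
tcp_rot: [-0.703, -3.059, 0.002]
wrist_force: [-0.9, 0.7, 0.7]
pos [0.4598 0.1025 0.0812] to go cm [-0.18  0.15  2.62] rotvec [-7.030e-01 -3.059e+00  2.000e-03] F [-0.9  0.7  0.7] t 10.2167 w 0.0033476577410773956
[257.09779096 231.9358952 ]
[254.88590711 234.50418892]
```

View pics/w6.png

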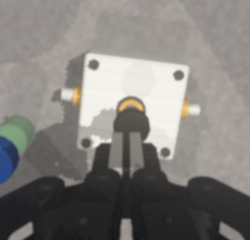

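The button is at px (261,224) with the tip at (257,232). That is about 2 mm sideways, and the rest is height parallax. I'll nudge and descend.

```bash
python3 -m crank '[[[-0.2,0.3,0.4,0,0,0],[0,0,0.6,0,0,0],[0,0,0.6,0,0,0],[0,0,0.5,0,0,0],[0,0,0.2,0,0,0],[0,0,0,0,0,0],[0,0,0,0,0,0]]]'|sed -n 2,4p
python3 -m crank '[[[0,0,0.2,0,0,0]]]'|sed -n 2,4p
python3 -c "
from h import *
go([.463,.105,.0535])
a=read_camera('wrist');cv2.imwrite('pics/w7.png',cv2.resize(a[150:330,160:360],(600,540)))"
```

```text
tool_pos: [0.4638, 0.1054, 0.0592]
tcp_rot: [-0.702, -3.062, 0.0]
wrist_force: [0.3, 0.2, 0.0]
tool_pos: [0.4645, 0.1056, 0.0579]
tcp_rot: [0.702, 3.061, 0.001]
wrist_force: [0.0, -0.5, 0.0]
pos [0.4645 0.1056 0.0579] to go cm [ 0.11 -0.12  0.44] rotvec [7.020e-01 3.061e+00 1.000e-03] F [ 0.04 -0.54  0.  ] t 10.9333 w -0.0005052063043313063
```

View pics/w7.png

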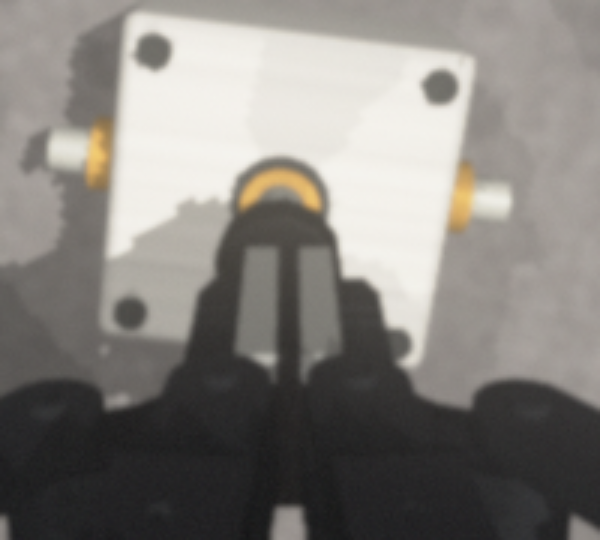

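The button centre is at about (278,262) in the crop and the tip at (289,246), 2–3 mm off. I'll trim it and press.

```bash
python3 -m crank '[[[-0.15,-0.2,0,0,0,0],[0,0,0,0,0,0],[0,0,0.2,0,0,0]]]'|sed -n 2,4p
python3 -m crank '[[[0,0,0.2,0,0,0]]]'|sed -n 2,4p
python3 -m crank '[[[0,0,0.2,0,0,0]]]'|sed -n 2,4p
python3 -m crank '[[[0,0,0.2,0,0,0]]]'|sed -n 2,4p
python3 -m crank '[[[0,0,0.2,0,0,0]]]'|sed -n 2,4p
```

```text
tool_pos: [0.465, 0.103, 0.056]
tcp_rot: [0.702, 3.061, 0.001]
wrist_force: [0.9, -0.1, -0.0]
tool_pos: [0.4648, 0.103, 0.0537]
tcp_rot: [0.702, 3.061, 0.0]
wrist_force: [-0.2, 0.4, 3.1]
tool_pos: [0.4649, 0.103, 0.0517]
tcp_rot: [0.702, 3.061, 0.0]
wrist_force: [-1.0, -0.9, 3.6]
tool_pos: [0.4648, 0.103, 0.0497]
tcp_rot: [0.702, 3.062, 0.0]
wrist_force: [-0.2, -1.0, 3.0]
tool_pos: [0.4648, 0.103, 0.0477]
tcp_rot: [0.702, 3.062, 0.0]
wrist_force: [0.4, -0.6, 2.7]
```

```bash
python3 -m crank '[[[0,0,0.2,0,0,0]]]'|sed -n 2,4p
python3 -m crank '[[[0,0,0.2,0,0,0],[0,0,0.1,0,0,0]]]'|sed -n 2,4p
python3 -m crank '[[[0,0,-0.5,0,0,0],[0,0,-1.0,0,0,0],[0,0,-3.0,0,0,0],[0,0,-3.5,0,0,0],[0,0,-3.5,0,0,0],[0,0,-3.0,0,0,0],[0,0,0,0,0,0]]]'|sed -n 2,4p
python3 -m crank '[[[2.0,0,0,0,0,0],[3.5,0,0,0,0,0],[2.0,0,0,0,0,0],[0,0,0,0,0,0],[0,0,0,0,0,0]]]'|sed -n 2,4p
python3 - <<'E'
from h import *
b=read_camera("scene");t=read_camera("top");go([.4,.1,.2])
S=cv2.imread("pics/scene0.png")
for k,p in dict(wide=(223,275),bar=(169,227),small=(233,163),square=(303,163)).items():
    try:
        c0=blob(S,p,18,75);c1=blob(b,p,18,75);print(k,c0[0].round(1),c0[1],c1[0].round(1),c1[1])
    except Exception as e:print(k,e)
cv2.imwrite("pics/end.png",np.hstack([cv2.resize(b,(480,360)),cv2.resize(t[:,:],(320,240)) if 0 else cv2.copyMakeBorder(cv2.resize(t,(320,240)),0,120,0,0,0)]))
E
```

```text
tool_pos: [0.4648, 0.103, 0.0456]
tcp_rot: [0.702, 3.062, 0.0]
wrist_force: [-0.1, -0.6, 3.2]
tool_pos: [0.4648, 0.103, 0.0424]
tcp_rot: [0.702, 3.062, 0.0]
wrist_force: [-0.7, -0.8, 2.7]
tool_pos: [0.4691, 0.1039, 0.1959]
tcp_rot: [0.699, 3.05, 0.008]
wrist_force: [1.5, 0.6, 1.3]
tool_pos: [0.3963, 0.1359, 0.1877]
tcp_rot: [0.699, 3.062, 0.0]
wrist_force: [0.6, 0.1, -0.2]
pos [0.3975 0.1356 0.1878] to go cm [-1.77 -3.1  -1.22] rotvec [0.702 3.061 0.   ] F [ 0.03 -0.39  0.17] t 12.9167 w -0.0007287460355299687
wide [222.6 274.8] 439 [222.9 277.2] 427
bar [167.8 226.3] 139 [168.7 228.6] 152
small [232.5 162. ] 33 [232.8 164.9] 30
square [302.1 162.2] 146 [302.1 162.2] 146
```

View pics/end.png

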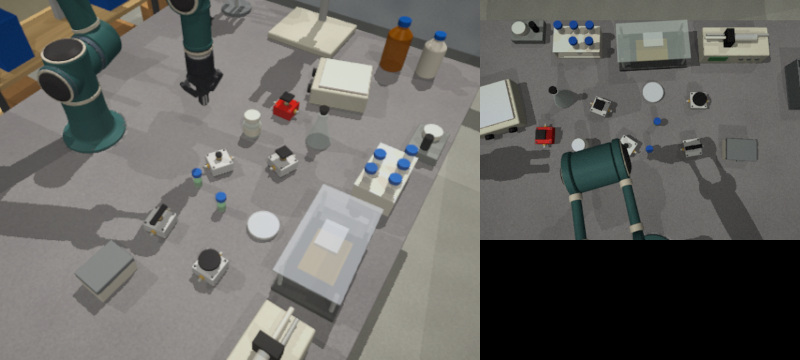

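All three heads dropped by about 2.3–2.9 px (full stroke is about 2.4 px). The square hasn't moved, everything is standing, and the arm is clear.

```bash
python3 -c "
from workcell import *
print(finish_job())"
```

```text
the job is handed in; nothing more can be done
None
```

I pushed the wide, bar and small plungers down in that order, each about 10–11 mm of its 12 mm stroke by the camera images and arm readings. The square vent stayed up, everything is standing, and the job is handed in at about 13 s.

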